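Skateboard wheel back into its labelled slot

ROBOT

A 6-joint arm with a two-finger parallel gripper is mounted at the origin on the work surface. World frame = base frame: x ahead of the robot, y to its left, z up, the work surface at z = 0. Lengths are in m, angles in rad, forces in N, time in s.
With the tool pointing down it reaches from about 0.325 to 0.875 m from the base axis. Payload 4.4 kg.
Tool frame: the origin (TCP) lies midway between the tips of the shut fingers; the grasp point (between the pads) lies 19 mm behind it; z points along the fingers, y is the line along which they close (so a half turn about z gives the same grasp; the last joint's range is limited). The gripper opens to 85 mm and grips with 20 to 120 N. Pads are 22 mm wide; open, the fingers measure 114 mm over their backs; the gripper's body (76 mm by 85 mm) begins 54 mm behind the grasp point. The pads swing forward as they close: fully open they stand 13 mm farther back than shut.
Start: joints at [0.982, 0.207, 1.542, -0, 1.393, -0.15], TCP at [0.244, 0.521, 0.231] pointing down, gripper open.
Joint ranges: [-2.73, 2.73], [-0.86, 2.22], [0.23, 2.46], [-1.11, 4.25], [0.08, 2.63], [-2.82, 2.82]. Speed limits (rad/s): [2.79, 2.79, 3.14, 3.14, 3.14, 3.14].

INTERFACE

Orientations are given as a unit quaternion [x, y, z, w].
In Python, from bench import r gives the robot as it stands. The module is installed in compiled form; this text tells all that it offers.
- The arm moves only by the shell command python3 -m jog 'ROWS'. ROWS is JSON, a list that holds one entry, the list of rows, each a list of 7 numbers: the shift along the tool's x, y, z in m, then the turn, a rotation vector about the tool's x, y, z in rad, then the opening, from 0 (shut) to 1 (fully open). In form: [[[tx, ty, tz, wx, wy, wz, hand], ...]]. A call has 1 to 10 rows; each row is the pose to reach, as a shift and turn from the pose commanded when the call began, along the tool's axes at that moment; what a row does not reach only later rows make up. A row lasts 1/12 s, in which the tool goes at most 41.7 mm and 7.16 degrees, less where a joint would pass 70% of its speed; a pose out of reach is approached as far as the arm can. A call with a gripper value outside its range is refused whole. The fingers move at their own pace and stop on an object; the grip force is fixed at half the most. Time passes only in rows, so rows that repeat a pose let the fingers close. It gives the time, the measured TCP pose, the force, the opening and the grip force at its end, in the units of the state.
- r.sense(): the state, without advancing time (a new reading comes with each control period).
- r.camera(name): name is "scene" or "top" or "wrist"; returns a dict with "color" (420x560x3 uint8, blue, green, red), "depth" (420x560 float32, m along the optical axis (not along the pixel's ray), 0 where there is no reading), "mtx" (3x3 intrinsics, pixels), "rvec" (rotation vector, rad) and "tvec" (3), from world to camera coordinates, as OpenCV has them. Camera axes: x right, y down, z forward; pixel columns grow to the right and rows downward; lengths in m; the calibration is good to about 2 mm. A picture is of the moment at which its call begins.
- r.hand_in(): hands the job in; it is judged then, once.
The state is a dict: "clock": time; "joint_pos": joint angles; "joint_vel": joint speeds; "effort": joint torques, N m; "position": TCP position; "ee_rot": TCP orientation; "force": force on the tool from outside, world axes, zero at the start; "ft_torque": the same for the moment, N m; "width": opening from 0.0 (shut) to 1.0 (fully open); "grasp_force": force on a finger pad.
Only numpy, scipy, OpenCV 4.12 (cv2) and the standard library are available. Lean on these libraries where they do the work, as an engineer would, in place of code of your own. Each camera call takes 0.05 s, during which the arm holds its last target. There are 200 camera calls.

TASK

The green skateboard wheel has been left out on the bench. Put it back into its own slot in the wheel rack, the one with the green label, lying flat on the slot's floor; lower it all the way down before letting go, do not drop it in. Leave the orange and blue wheels where they are.

Things in the scene. Friction and masses are not known exactly. Their poses are not given: they have to be found in the camera images.
- green_wheel_mid (a point): Green skateboard wheel, 60 mm in diameter and 46 mm high, 100 to 200 g, lying flat (axle upright) with a white hub on the bench. The point is its centre, 23 mm above its underside; z is the axle. Grip it across its diameter; its flanks are upright from 7 to 39 mm above the underside, with bevels above and below.
- green_slot_floor (a point): Slot with the green label: one of three grey square trays (order varies; centres 105 mm apart along y) fixed on a low wooden rack, each with a flat 82 x 22 mm colour label on its -x side, nearer the robot. Point: centre of the tray floor, 16 mm above the bench; z up. Well 90 x 90 mm, rim 5 mm thick, 8 mm above the floor. The orange slot is empty too; the blue one holds the blue wheel.
- orange_wheel_mid (a point): Orange skateboard wheel, 60 mm in diameter and 46 mm high, 100 to 200 g, lying flat (axle upright), on the bench near the green one, to be left alone. The point is its centre.
- blue_wheel_mid (a point): Blue skateboard wheel, 60 mm in diameter and 46 mm high, 100 to 200 g, lying flat (axle upright), already home in the slot with the blue label, to be left alone. The point is its centre.

How it is judged:
On the way:
1. the green wheel is lowered to within 15 mm of the green slot's floor, inside its rim, while still held (horizontal distance between green_wheel_mid and green_slot_floor below 0.022 m and z of green_wheel_mid in the frame of green_slot_floor below 0.038 m and contact force between the fingers and green_wheel above 0.5 N), for 0.05 s.
At the end, for the whole second after the job is handed in: The green wheel is at rest flat on the floor of the green-labelled slot (axle within 7 degrees of upright, centre within 23 mm of the slot's centre and at its resting height within 5 mm); the orange and blue wheels lie flat within 25 mm of where they were (horizontal distance between green_wheel_mid and green_slot_floor below 0.023 m and z of green_wheel_mid in the frame of green_slot_floor between 0.018 and 0.028 m and angle between the z axis of green_wheel_mid and the z axis of green_slot_floor, either way round below 0.12 rad and linear speed of green_wheel below 0.02 m/s and distance of each of orange_wheel_mid, blue_wheel_mid from where it was at the start of the episode below 0.025 m and angle between the z axis of each of orange_wheel_mid, blue_wheel_mid and the z axis of green_slot_floor, either way round below 0.17 rad); the robot touches nothing.
It fails at once if the orange wheel is moved more than 25 mm (distance of orange_wheel_mid from where it was at the start of the episode above 0.025 m).
It fails at once if the blue wheel is moved more than 25 mm (distance of blue_wheel_mid from where it was at the start of the episode above 0.025 m).
It also fails if it takes over 35 s, if anything falls off the work surface, if the arm or the gripper's body presses on something with over 40 N, if the wrist force passes 120 N, or if a joint passes its speed limit or range.

## Working session

There is one attempt and no reset: what is moved stays moved. The work goes in short steps, Python scripts to look and compute and a shell command to move; the robot and the scene stay as the last step left them, time stands still between calls to the robot, and variables do not carry over. Pictures are saved under pics/ and viewed, at most 10 in all, crops included, and the job is handed in when it is done.

```bash
mkdir -p pics; cat > h.py <<'E'
import numpy as np,cv2
from bench import r
def cam(n):
    c=r.camera(n);R=cv2.Rodrigues(np.array(c["rvec"],float))[0];return c,R
def xyz(c,R):
    d=c["depth"];v,u=np.mgrid[:d.shape[0],:d.shape[1]];K=c["mtx"]
    P=np.stack([(u-K[0,2])/K[0,0]*d,(v-K[1,2])/K[1,1]*d,d],-1)
    return (P-np.array(c["tvec"]).ravel())@R
def tri(obs): # obs: list of (c,R,(u,v))
    A=[];b=[]
    for c,R,(u,v) in obs:
        d=R.T@np.linalg.inv(c["mtx"])@[u,v,1];d/=np.linalg.norm(d);o=-R.T@np.array(c["tvec"]).ravel()
        M=np.eye(3)-np.outer(d,d);A.append(M);b.append(M@o)
    return np.linalg.solve(sum(A),sum(b))
E
python3 - <<'E'
from h import *
import pickle
S={}
for n in("top","scene"):
    c,R=cam(n);cv2.imwrite(f"pics/{n}1.png",c["color"]);S[n]=(c,R)
pickle.dump(S,open("s.pkl","wb"))
s=r.sense();print(s["clock"],s["position"],s["ee_rot"],s["width"])
E
```

```text
0.1 [0.24389275 0.51993234 0.23021926] [ 2.17631153e-01  9.76030514e-01 -9.83783496e-04 -3.86041548e-04] 0.9991110895650829
```

View pics/top1.png

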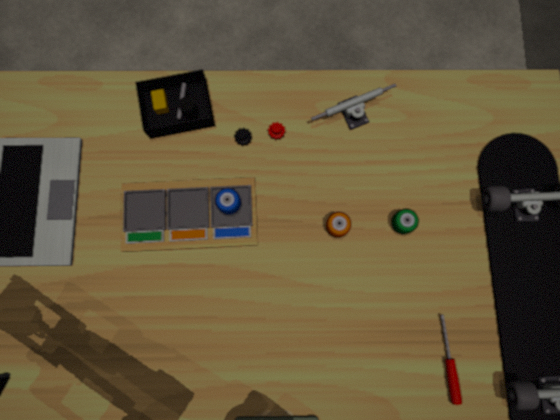

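View pics/scene1.png

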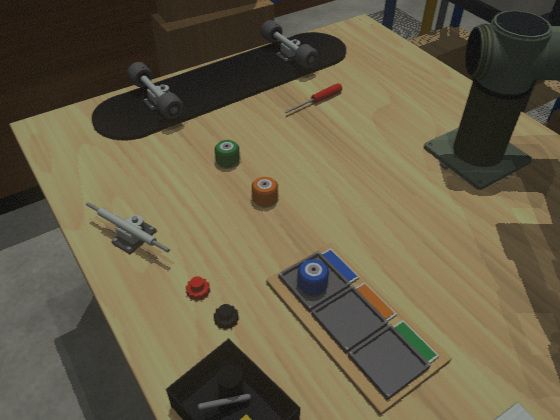

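The top view shows the green wheel's hub at about (406,219), orange at (340,223), and the green-labelled tray centred at (145,211). In the scene view, the green hub is at (228,147), orange at (265,185), and the green tray centre is at about (390,361).

```bash
python3 - <<'E'
from h import *
import pickle
S=pickle.load(open("s.pkl","rb"))
T,C=S["top"],S["scene"]
for n,a,b in[("green",(406,219),(228,147)),("orange",(340,223),(265,185)),("blue",(228,200),(314,270)),("gslot",(145,211),(390,361))]:
    print(n,"tri",tri([(*T,a),(*C,b)]).round(4),"top",xyz(*T)[a[1],a[0]].round(4),"sc",xyz(*C)[b[1],b[0]].round(4))
P=xyz(*T);hsv=cv2.cvtColor(T[0]["color"],cv2.COLOR_BGR2HSV)
for (n,lo,hi) in[("green",60,95),("orange",5,18)]:
    m=(hsv[...,0]>=lo)&(hsv[...,0]<=hi)&(hsv[...,1]>120)&(P[...,2]>.03)&(P[...,2]<.06);m[:,:290]=0;m[:,440:]=0
    q=P[m];print(n,len(q),(q.min(0)+q.max(0))/2,np.ptp(q,0))
# tray floor and rim extents
m=np.zeros_like(hsv[...,0],bool);m[185:255,110:265]=1
g=m&(P[...,2]<.021)&(hsv[...,1]<60)&(hsv[...,2]<130);g[:,166:]=0
q=P[g];print("floor",len(q),np.percentile(q,2,0),np.percentile(q,98,0))
gm=m&(hsv[...,0]>=50)&(hsv[...,0]<=90)&(hsv[...,1]>120);q=P[gm];print("label",len(q),np.median(q,0),np.ptp(q,0))
bm=m&(hsv[...,0]>=100)&(hsv[...,0]<=130)&(hsv[...,1]>120);bm[:225]=0;q=P[bm];print("blabel",len(q),np.median(q,0),np.ptp(q,0))
im=cv2.resize(T[0]["color"][175:255,110:265],None,fx=5,fy=5,interpolation=cv2.INTER_CUBIC);cv2.imwrite("pics/tc.png",im)
E
```

```text
green tri [ 0.54   -0.3035  0.0518] top [ 0.5437 -0.3077  0.0453] sc [ 0.5377 -0.3012  0.0509]
orange tri [ 0.5326 -0.1488  0.0464] top [ 0.5345 -0.1506  0.0487] sc [ 0.5345 -0.1403  0.053 ]
blue tri [0.5868 0.1137 0.0615] top [0.5884 0.112  0.062 ] sc [0.5874 0.1182 0.0659]
gslot tri [0.57   0.3203 0.0181] top [0.5717 0.3184 0.0178] sc [0.5676 0.3217 0.017 ]
green 244 [ 0.53948845 -0.30714586  0.04012291] [0.05204399 0.05338628 0.01948312]
orange 335 [ 0.53561932 -0.14963819  0.04027123] [0.05979797 0.05793665 0.02000262]
floor 1466 [0.498701   0.2752186  0.01186804] [0.61864154 0.36415819 0.02041221]
label 251 [0.51045505 0.31715968 0.01840883] [0.15245441 0.37391119 1.07346688]
blabel 254 [0.51896348 0.10665792 0.01883032] [0.16140539 0.16554683 1.07368012]
```

View pics/tc.png

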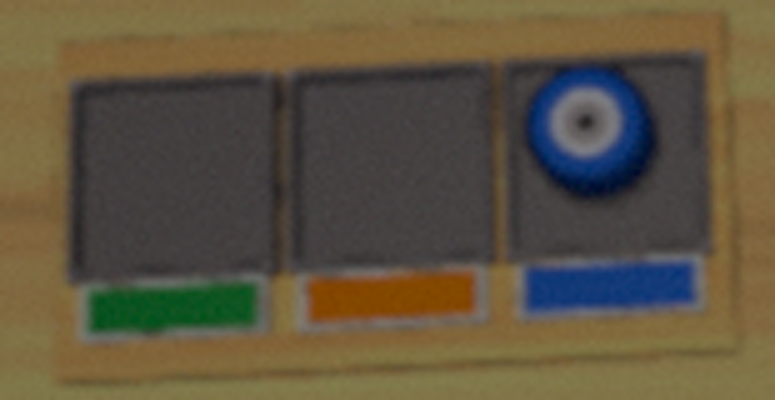

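Both methods agree: the green wheel is at about (0.540, -0.306) with its top near 0.046–0.05, and the slot floor is at about (0.571, 0.319) at 0.017. In the enlarged crop the green tray's corners give a centre at top-view pixel (145,210.6). The wheel spacing and heights are plausible. I'm moving above the green wheel.

```bash
python3 -m jog '[[[-0.29,-0.29,0,0,0,0,1],[-0.29,-0.29,0,0,0,0,1],[-0.29,-0.29,0,0,0,0,1],[-0.29,-0.29,0,0,0,0,1],[-0.29,-0.29,0,0,0,0,1],[-0.29,-0.29,0,0,0,0,1],[-0.29,-0.29,0,0,0,0,1],[-0.29,-0.29,0,0,0,0,1],[-0.29,-0.29,0,0,0,0,1],[-0.29,-0.29,0,0,0,0,1]]]'
```

```text
clock: 0.93
position: [0.3836, 0.1324, 0.2311]
ee_rot: [0.218, 0.976, -0.0, 0.0]
force: [1.0, -0.0, -1.0]
width: 1.002
grasp_force: 0.0
```

```bash
python3 -m jog '[[[-0.29,-0.29,0,0,0,0,1],[-0.29,-0.29,0,0,0,0,1],[-0.29,-0.29,0,0,0,0,1],[-0.29,-0.29,0,0,0,0,1],[-0.29,-0.29,0,0,0,0,1],[-0.29,-0.29,0,0,0,0,1],[-0.29,-0.29,0,0,0,0,1],[-0.29,-0.29,0,0,0,0,1],[-0.29,-0.29,0,0,0,0,1],[-0.29,-0.29,0,0,0,0,1]]]'; python3 - <<'E'
from h import *
s=r.sense();print(s["joint_pos"],s["position"])
c,R=cam("wrist");cv2.imwrite("pics/w1.png",c["color"]);import pickle;pickle.dump((c,R),open("w1.pkl","wb"))
E
```

```text
clock: 1.77
position: [0.523, -0.2537, 0.2306]
ee_rot: [0.218, 0.976, -0.0, -0.0]
force: [0.9, 0.2, 1.0]
width: 0.995
grasp_force: 0.0
[-6.00272001e-01  2.20789454e-01  1.52593070e+00 -3.33223591e-04
  1.39541824e+00 -1.73084805e+00] [ 0.52302364 -0.25369246  0.2305684 ]
```

View pics/w1.png

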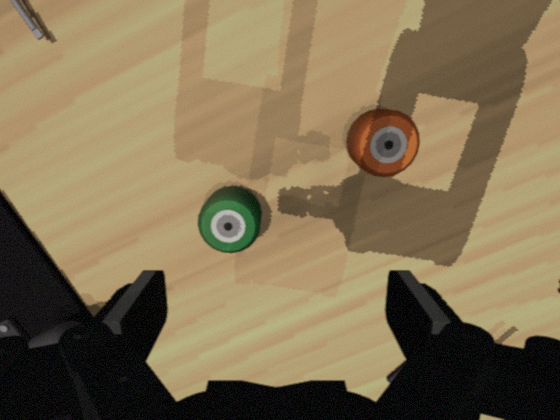

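The wrist view shows the green hub at (228,226) and orange at (389,145). The fingers are clear of both.

```bash
python3 - <<'E'
from h import *
import pickle
W=pickle.load(open("w1.pkl","rb"));S=pickle.load(open("s.pkl","rb"))
P=xyz(*W);print(P[221:232,222:235].reshape(-1,3).mean(0))
print("tri",tri([(*W,(228,226)),(*S["top"],(406,219)),(*S["scene"],(228,147))]))
c,R=W
d=R.T@np.linalg.inv(c["mtx"])@[228,226,1];o=-R.T@np.array(c["tvec"]).ravel();print("ray@.046",o+d*(.046-o[2])/d[2], "cam",o)
hsv=cv2.cvtColor(c["color"],cv2.COLOR_BGR2HSV);m=(hsv[...,0]>55)&(hsv[...,0]<95)&(hsv[...,1]>100)&(P[...,2]>.025);m[:,300:]=0;q=P[m];print((np.percentile(q,1,0)+np.percentile(q,99,0))/2,np.percentile(q,99,0)-np.percentile(q,1,0))
g=np.array([.54,-.306])
s=r.sense();from scipy.spatial.transform import Rotation as Ro
g=(o+d*(.046-o[2])/d[2])[:2]
print(s["position"],Ro.from_quat(s["ee_rot"]).inv().apply(np.array([*g,.008])-s["position"]))
E
```

```text
[ 0.54086819 -0.31123596  0.0476432 ]
tri [ 0.53974308 -0.30685902  0.04988999]
ray@.046 [ 0.54126465 -0.31167096  0.046     ] cam [ 0.4607066  -0.22428097  0.37397084]
[ 0.52463622 -0.29035589  0.1780903 ] [0.08038864 0.08854819 0.28730411]
[ 0.52465423 -0.25977875  0.23037417] [-0.0364268  -0.03874705  0.22268977]
```

```bash
python3 -m jog '[[[-0.032,-0.037,0,0,0,0,1],[-0.032,-0.037,0.02,0,0,0,1],[-0.032,-0.037,0.06,0,0,0,1],[-0.032,-0.037,0.1,0,0,0,1],[-0.032,-0.037,0.13,0,0,0,1],[-0.032,-0.037,0.13,0,0,0,1],[-0.032,-0.037,0.13,0,0,0,1]]]'; python3 - <<'E'
from h import *
c,R=cam("wrist");cv2.imwrite("pics/w2.png",c["color"])
s=r.sense();from scipy.spatial.transform import Rotation as Ro
for k,g in[("wheel",[.54,-.31,.008])]:print(k,s["position"],Ro.from_quat(s["ee_rot"]).inv().apply(np.array(g)-s["position"]))
P=xyz(c,R);hsv=cv2.cvtColor(c["color"],cv2.COLOR_BGR2HSV)
# project guessed wheel-top centre
for g in([.54,-.31,.046],):print(cv2.projectPoints(np.array([g]),np.array(c["rvec"],float),np.array(c["tvec"],float),np.array(c["mtx"],float),None)[0].ravel())
E
```

```text
clock: 2.4
position: [0.5344, -0.2965, 0.0989]
ee_rot: [0.218, 0.976, 0.001, -0.003]
force: [0.4, -1.4, 0.2]
width: 1.002
grasp_force: 0.0
wheel [ 0.53643097 -0.29798914  0.10179117] [-0.00833222 -0.00935992  0.09379098]
[258.41860737 249.62294967]
```

View pics/w2.png

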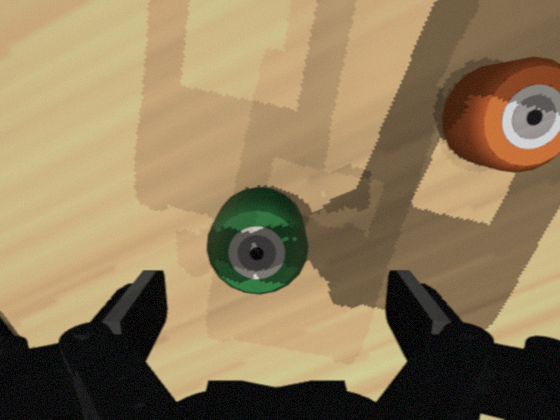

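The hub at (257,253) matches the predicted (258,250) to within 1–2 mm. I'm centring, descending and gripping.

```bash
python3 -m jog '[[[-0.008,-0.009,0,0,0,0,1],[-0.008,-0.009,0.02,0,0,0,1],[-0.008,-0.009,0.05,0,0,0,1],[-0.008,-0.009,0.075,0,0,0,1],[-0.008,-0.009,0.093,0,0,0,1],[-0.008,-0.009,0.093,0,0,0,1],[-0.008,-0.009,0.093,0,0,0,1]]]'
```

```text
clock: 3.03
position: [0.5409, -0.3109, 0.0099]
ee_rot: [0.218, 0.976, -0.001, 0.001]
force: [0.1, 0.3, 0.6]
width: 1.001
grasp_force: 0.0
```

```bash
python3 -m jog '[[[0,0,0,0,0,0,0],[0,0,0,0,0,0,0],[0,0,0,0,0,0,0],[0,0,0,0,0,0,0],[0,0,0,0,0,0,0],[0,0,0,0,0,0,0],[0,0,0,0,0,0,0],[0,0,0,0,0,0,0]]]'
```

```text
clock: 3.7
position: [0.5421, -0.3116, 0.012]
ee_rot: [0.218, 0.976, -0.002, 0.003]
force: [-0.8, -0.1, 5.7]
width: 0.678
grasp_force: 64.9
```

```bash
python3 -m jog '[[[0,0,-0.015,0,0,0,0],[0,0,-0.04,0,0,0,0],[0,0,-0.07,0,0,0,0],[0,0,-0.1,0,0,0,0],[0,0,-0.13,0,0,0,0],[0,0,-0.13,0,0,0,0],[0,0,-0.13,0,0,0,0]]]'; python3 - <<'E'
from h import *
c,R=cam("wrist");cv2.imwrite("pics/w3.png",c["color"])
s=r.sense();from scipy.spatial.transform import Rotation as Ro
print(s["position"],s["width"],Ro.from_quat(s["ee_rot"]).inv().apply(np.array([.571,.319,.14])-s["position"]))
E
```

```text
clock: 4.28
position: [0.5416, -0.311, 0.1423]
ee_rot: [0.218, 0.976, -0.002, 0.003]
force: [-0.4, 0.8, -2.0]
width: 0.678
grasp_force: 64.6
[ 0.54001929 -0.30985969  0.13964679] 0.6811121564104892 [ 0.23902428  0.58248629 -0.00124807]
```

View pics/w3.png

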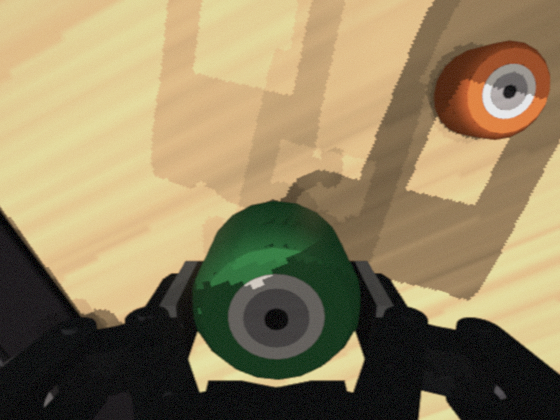

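The wheel is held upright (hub at (276,319)), and orange is undisturbed. I'm carrying it over; its underside at about 0.13 m clears everything on the way.

```bash
python3 -m jog '[[[0.01,0.024,0,0,0,0,0],[0.022,0.053,0,0,0,0,0],[0.035,0.085,0,0,0,0,0],[0.048,0.117,0,0,0,0,0],[0.061,0.149,0,0,0,0,0],[0.074,0.18,0,0,0,0,0],[0.087,0.212,0,0,0,0,0],[0.1,0.244,0,0,0,0,0],[0.11,0.27,0,0,0,0,0],[0.12,0.29,0,0,0,0,0]]]' && python3 -m jog '[[[0.013,0.032,0,0,0,0,0],[0.026,0.064,0,0,0,0,0],[0.039,0.096,0,0,0,0,0],[0.052,0.128,0,0,0,0,0],[0.065,0.16,0,0,0,0,0],[0.078,0.19,0,0,0,0,0],[0.09,0.22,0,0,0,0,0],[0.1,0.243,0,0,0,0,0],[0.109,0.264,0,0,0,0,0],[0.113,0.275,0,0,0,0,0]]]'
```

```text
clock: 5.17
position: [0.5523, 0.0066, 0.136]
ee_rot: [0.217, 0.976, 0.0, -0.002]
force: [0.1, -0.3, -1.6]
width: 0.678
grasp_force: 64.7
clock: 6.0
position: [0.5666, 0.3032, 0.1357]
ee_rot: [0.216, 0.976, -0.001, -0.002]
force: [0.4, 0.3, -0.4]
width: 0.682
grasp_force: 64.7
```

```bash
python3 -m jog '[[[0,0,0,0,0,0,0],[0,0,0,0,0,0,0]]]'; python3 - <<'E'
from h import *
import pickle
c,R=cam("wrist");cv2.imwrite("pics/w4.png",c["color"]);pickle.dump((c,R),open("w4.pkl","wb"))
s=r.sense();from scipy.spatial.transform import Rotation as Ro
print(s["position"],s["width"],Ro.from_quat(s["ee_rot"]).inv().apply(np.array([.571,.319,.03])-s["position"]))
E
```

```text
clock: 6.17
position: [0.5678, 0.3002, 0.1367]
ee_rot: [0.217, 0.976, -0.001, -0.001]
force: [-0.5, 0.4, -0.9]
width: 0.68
grasp_force: 64.7
[0.56805706 0.29955578 0.13702175] 0.6819435505406244 [0.00546634 0.01912523 0.10698008]
```

View pics/w4.png

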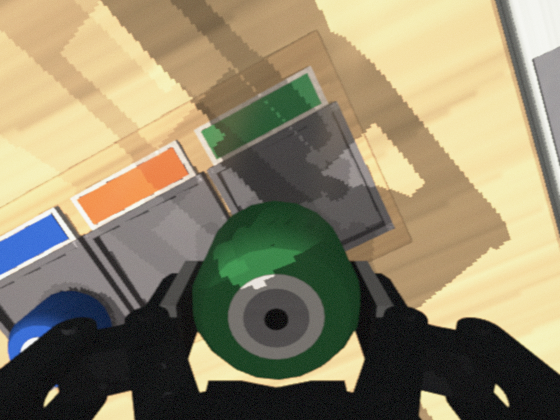

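The wrist view shows the green slot's rim corners at about (211,172), (333,103) and (393,230), with the label centred at (262,117). I'm checking the slot centre from these.

```bash
python3 - <<'E'
from h import *
import pickle
c,R=pickle.load(open("w4.pkl","rb"))
o=-R.T@np.array(c["tvec"]).ravel()
def at(u,v,z):
    d=R.T@np.linalg.inv(c["mtx"])@[u,v,1];return o+d*(z-o[2])/d[2]
A,B,D=[at(*p,.024) for p in((211,172),(333,103),(393,230))]
print(A,B,D,"centre",(A+D)/2,np.linalg.norm(A-B),np.linalg.norm(B-D))
print("label",at(262,117,.016)); P=xyz(c,R);print("floor depth",P[150:160,285:300].reshape(-1,3).mean(0))
E
```

```text
[0.52777035 0.26855706 0.024     ] [0.52112214 0.36363622 0.024     ] [0.62195138 0.36890261 0.024     ] centre [0.57486087 0.31872984 0.024     ] 0.09531130916559859 0.10096667681178392
label [0.50937065 0.31662556 0.016     ]
floor depth [0.54115689 0.32477242 0.02034389]
```

The slot centre is (0.573, 0.319), which agrees with the first measurement. I'm centring and lowering.

```bash
python3 -m jog '[[[0.005,0.019,0,0,0,0,0],[0.005,0.019,0.02,0,0,0,0],[0.005,0.019,0.05,0,0,0,0],[0.005,0.019,0.075,0,0,0,0],[0.005,0.019,0.09,0,0,0,0],[0.005,0.019,0.09,0,0,0,0],[0.005,0.019,0.09,0,0,0,0]]]'
```

```text
clock: 6.8
position: [0.5715, 0.3181, 0.047]
ee_rot: [0.219, 0.976, -0.001, -0.001]
force: [0.0, 0.1, -1.1]
width: 0.681
grasp_force: 64.7
```

```bash
python3 -m jog '[[[0,0,0.006,0,0,0,0],[0,0,0.011,0,0,0,0],[0,0,0.015,0,0,0,0],[0,0,0.015,0,0,0,0],[0,0,0.015,0,0,0,0]]]' && python3 -m jog '[[[0,0,0.001,0,0,0,0],[0,0,0.002,0,0,0,0],[0,0,0.002,0,0,0,0],[0,0,0.002,0,0,0,0]]]'
```

```text
clock: 7.22
position: [0.5723, 0.3202, 0.0334]
ee_rot: [0.218, 0.976, -0.0, 0.0]
force: [-0.2, -0.1, -1.4]
width: 0.68
grasp_force: 64.7
clock: 7.55
position: [0.5722, 0.3203, 0.0313]
ee_rot: [0.218, 0.976, -0.0, -0.0]
force: [0.3, 0.3, -0.9]
width: 0.676
grasp_force: 64.7
```

```bash
python3 -m jog '[[[0,0,0.001,0,0,0,0],[0,0,0.002,0,0,0,0],[0,0,0.002,0,0,0,0],[0,0,0.002,0,0,0,0]]]' && python3 -m jog '[[[0,0,0.001,0,0,0,0],[0,0,0.001,0,0,0,0],[0,0,0.001,0,0,0,0]]]'
```

```text
clock: 7.88
position: [0.5721, 0.3202, 0.0291]
ee_rot: [0.218, 0.976, -0.0, -0.0]
force: [0.5, -0.3, -1.9]
width: 0.684
grasp_force: 64.7
clock: 8.13
position: [0.5723, 0.3202, 0.0283]
ee_rot: [0.218, 0.976, -0.0, -0.0]
force: [0.5, -0.2, -0.1]
width: 0.683
grasp_force: 64.8
```

```bash
python3 -m jog '[[[0,0,0.001,0,0,0,0],[0,0,0.001,0,0,0,0],[0,0,0.001,0,0,0,0]]]' && python3 -m jog '[[[0,0,0.001,0,0,0,0],[0,0,0.001,0,0,0,0],[0,0,0.001,0,0,0,0]]]'
```

```text
clock: 8.38
position: [0.5722, 0.3203, 0.028]
ee_rot: [0.218, 0.976, -0.0, -0.0]
force: [-2.1, -1.0, 4.7]
width: 0.686
grasp_force: 65.2
clock: 8.63
position: [0.5722, 0.3203, 0.028]
ee_rot: [0.218, 0.976, -0.0, -0.0]
force: [-4.7, -1.6, 9.6]
width: 0.684
grasp_force: 65.8
```

It has settled on the floor at the expected height, with the force rising to 10 N. Releasing.

```bash
python3 -m jog '[[[0,0,-0.001,0,0,0,1],[0,0,-0.001,0,0,0,1],[0,0,-0.001,0,0,0,1],[0,0,-0.001,0,0,0,1],[0,0,-0.001,0,0,0,1],[0,0,-0.001,0,0,0,1]]]' && python3 -m jog '[[[0,0,-0.01,0,0,0,1],[0,0,-0.03,0,0,0,1],[0,0,-0.06,0,0,0,1],[0,0,-0.1,0,0,0,1],[0,0,-0.13,0,0,0,1],[0,0,-0.15,0,0,0,1],[0,0,-0.15,0,0,0,1],[0,0,-0.15,0,0,0,1]]]'; python3 - <<'E'
from h import *
c,R=cam("wrist");cv2.imwrite("pics/w5.png",c["color"])
P=xyz(c,R);hsv=cv2.cvtColor(c["color"],cv2.COLOR_BGR2HSV);m=(hsv[...,0]>55)&(hsv[...,0]<95)&(hsv[...,1]>100)&(P[...,2]>.052)&(P[...,2]<.075);q=P[m];print(len(q),(np.percentile(q,1,0)+np.percentile(q,99,0))/2,np.percentile(q,99,0)-np.percentile(q,1,0))
E
```

```text
clock: 9.13
position: [0.5722, 0.3201, 0.0269]
ee_rot: [0.218, 0.976, -0.0, -0.0]
force: [-0.4, 0.5, 0.7]
width: 1.001
grasp_force: 0.0
clock: 9.8
position: [0.5735, 0.3207, 0.18]
ee_rot: [0.218, 0.976, 0.001, 0.002]
force: [-0.0, 0.1, -0.5]
width: 0.999
grasp_force: 0.0
2922 [0.57042144 0.32089043 0.05924614] [0.05521702 0.05345754 0.0096949 ]
```

View pics/w5.png

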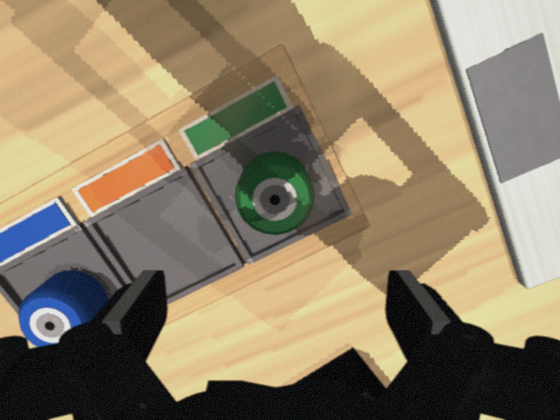

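The green wheel lies flat in the green-labelled slot (hub at (275,200)), centred to within a few millimetres. Blue is untouched and the gripper is clear.

```bash
python3 -c "
from bench import r
print(r.hand_in())"
```

```text
the job is handed in; nothing more can be done
None
```

The green wheel is lying flat in its green-labelled slot, lowered until it touched the floor before I let go; the orange and blue wheels were not touched, and the job was handed in at about 10 s (no verdict was returned).

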